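Switch on the extraction and start the horn lathe

ROBOT

A 7-joint arm with a two-finger parallel gripper is mounted at the origin on the work surface. World frame = base frame: x ahead of the robot, y to its left, z up, the work surface at z = 0. Lengths are in m, angles in rad, forces in N, time in s.
With the tool pointing down it reaches from about 0.425 to 0.975 m from the base axis. Payload 16.7 kg.
Tool frame: the origin (TCP) lies midway between the tips of the shut fingers; the grasp point (between the pads) lies 19 mm behind it; z points along the fingers, y is the line along which they close (so a half turn about z gives the same grasp; the last joint's range is limited). The gripper opens to 85 mm and grips with 20 to 120 N. Pads are 22 mm wide; open, the fingers measure 114 mm over their backs; the gripper's body (76 mm by 85 mm) begins 54 mm behind the grasp point. The pads swing forward as they close: fully open they stand 13 mm farther back than shut.
Start: joints at [1.19, 0.426, 0.074, 1.606, -0.034, 1.111, -0.067], TCP at [0.154, -0.657, 0.231] pointing down, gripper open.
Joint ranges: [-2.85, 2.85], [-0.5, 2.14], [-1.23, 1.37], [0.21, 2.46], [-1.02, 4.16], [0.16, 2.05], [-2.73, 2.73]. Speed limits (rad/s): [1.89, 1.89, 2.39, 2.39, 3.01, 3.01, 3.01].

INTERFACE

Orientations are given as a unit quaternion [w, x, y, z].
In Python, from plant import arm gives the robot as it stands. The module is installed in compiled form; this text tells all that it offers.
- The arm moves only by the shell command python3 -m handwheel 'ROWS' [OPENING]. ROWS is JSON, a list of rows, each an object with "linear": the shift along the tool's x, y, z in units of 40 mm (1.0 is 40 mm), a list of three; "dr": the turn, a rotation vector about the tool's x, y, z in units of 6 degrees (1.0 is 6 degrees), a list of three. In form: [{"linear": [tx, ty, tz], "dr": [rx, ry, rz]}, ...]. A call has 1 to 10 rows; each row is the pose to reach, as a shift and turn from the pose commanded when the call began, along the tool's axes at that moment; what a row does not reach only later rows make up. A row lasts 1/12 s, in which the tool goes at most 41.7 mm and 7.16 degrees, less where a joint would pass 70% of its speed; a pose out of reach is approached as far as the arm can. A call with a gripper value outside its range is refused whole. OPENING is the finger opening in mm, from 0 to 85.4, set as the call begins (- or left out, the last holds). The fingers move at their own pace and stop on an object; the grip force is fixed at half the most. Time passes only in rows, so rows that repeat a pose let the fingers close. It gives the time, the measured TCP pose, the force, the opening and the grip force at its end, in the units of the state.
- arm.get_obs(): the state, without advancing time (a new reading comes with each control period).
- arm.snapshot(name): name is "scene" or "top" or "wrist"; returns (picture, depth): 384x512x3 uint8, red, green, blue; 384x512 float32, m along the optical axis (not along the pixel's ray), 0 where there is no reading.
- arm.calibration(name): a dict with "fx", "fy", "cx", "cy" (pixels), "eye" and "attitude" of the camera in the world. Camera axes: x right, y down, z forward; pixel columns grow to the right and rows downward; lengths in m; the calibration is good to about 2 mm. A picture is of the moment at which its call begins: read the wrist's pose just before it. calibration takes no time and is no camera call; for the wrist camera it gives the pose at the moment of the call.
- arm.hand_in(): hands the job in; it is judged then, once.
The state is a dict: "time": time; "q": joint angles; "joint_vel": joint speeds; "joint_efforts": joint torques, N m; "position": TCP position; "orientation": TCP orientation; "ft_force": force on the tool from outside, world axes, zero at the start; "wrist_torque": the same for the moment, N m; "gripper_width": finger opening in m; "grip_force": force on a finger pad.
Only numpy, scipy, OpenCV 4.12 (cv2) and the standard library are available. Lean on these libraries where they do the work, as an engineer would, in place of code of your own. Each camera call takes 0.05 s, during which the arm holds its last target. There are 200 camera calls.

TASK

Get the horn lathe turning: with the fingertips push the blue dust extraction rocker fully on (press the end with the white bar), then the yellow lathe mains rocker fully on, and last press the green start button on the grey pendant right down and let it go. Press each control only in its turn, never press the red stop button, and leave the pendant and everything else lying where it is: nothing is picked up.

Things in the scene. Friction and masses are not known exactly. Their poses are not given: they have to be found in the camera images.
- dust_box: blue dust extraction switch box, fixed to the bench, 120 (its x) x 80 (its y) x 40 mm high; origin at the centre of its underside, z up. On top a black paddle rocker, 82 mm along x, 46 mm wide, pivots about y over the box's middle, 48 mm above the bench. The half towards the box's +x is ON, with a white bar near its end; it starts standing up at about 0.36 rad, the other half level
- dust_on (a point): point on the upper face of the ON half of the dust extraction rocker, 24 mm from the pivot, mid-width; moves with the rocker: about 60 mm above the bench when off, 52 mm when fully on
- dust_rocker (a joint): angle of the dust extraction rocker, rad: 0 = off (ON half up), 0.36 = fully on (ON half level, against its stop). Pressing the ON half down at its point takes about 3 N; it has friction and no spring, so it stays where it is left
- lathe_box: yellow lathe mains switch box, fixed to the bench, 120 (its x) x 80 (its y) x 40 mm high; origin at the centre of its underside, z up. On top a black paddle rocker, 82 mm along x, 46 mm wide, pivots about y over the box's middle, 48 mm above the bench. The half towards the box's +x is ON, with a white bar near its end; it starts standing up at about 0.36 rad, the other half level
- lathe_on (a point): point on the upper face of the ON half of the lathe mains rocker, 24 mm from the pivot, mid-width; moves with the rocker: about 60 mm above the bench when off, 52 mm when fully on
- lathe_rocker (a joint): angle of the lathe mains rocker, rad: 0 = off (ON half up), 0.36 = fully on (ON half level, against its stop). Pressing the ON half down at its point takes about 3 N; it has friction and no spring, so it stays where it is left
- pendant: loose grey hand control of the lathe lying on the bench, 70 (its x) x 170 (its y) x 40 mm high, about 1 kg; origin at the centre of its underside, z up. The green start button stands 42 mm from the middle towards its +y end, the red stop button 42 mm towards its -y end
- start_top (a point): middle of the top of the green start button, 58 mm above the bench when up; button 32 mm across in a black collar 48 mm across whose top is 6 mm lower
- start (a joint): travel of the green start button, m: 0 = up, 0.006 = fully down, level with its collar; springs back when let go; starts to move at 1.5 N, fully down at 5 N
- stop_top (a point): middle of the top of the red stop button, built like the start button
- stop (a joint): travel of the red stop button, m: 0 = up, 0.006 = down
- mouthpiece: dark wooden horn mouthpiece standing beyond the pendant, 34 mm across, 68 mm high; origin under its foot; bystander
- sander: cork sanding block, 50 x 85 x 30 mm, lying on the robot's side of the blue box; origin under its middle; bystander
- glue: glue bottle with orange cap, 48 mm across, 120 mm high, standing on the robot's side of the yellow box; origin under its foot; bystander
- screwdriver: dark-handled screwdriver, 150 mm long, lying along the robot side of the pendant; origin under its middle; bystander
- mug: blue mug, 80 mm across, 90 mm high; origin under its foot; bystander
- ring: wooden binding ring, 90 mm across, 18 mm high, lying flat; origin under its middle; bystander
Not all that is in view belongs to the job. Leave any purple or turquoise look-alike of the lathe_box alone. Leave any orange look-alike of the pendant alone.

How it is judged:
By the outcome, as a careful person would: the job done as asked, in the order asked, and still so for the second after the job is handed in, with the robot touching nothing.
It also fails if it takes over 48 s, if anything falls off the work surface, if the arm or the gripper's body presses on something with over 40 N, if the wrist force passes 120 N, or if a joint passes its speed limit or range.

## Working session

There is one attempt and no reset: what is moved stays moved. The work goes in short steps, Python scripts to look and compute and a shell command to move; the robot and the scene stay as the last step left them, time stands still between calls to the robot, and variables do not carry over. Pictures are saved under pics/ and viewed, at most 10 in all, crops included, and the job is handed in when it is done.

```bash
mkdir -p pics
cat > h.py <<'E'
import numpy as np, cv2
from scipy.spatial.transform import Rotation as R
from plant import arm
def snap(n):
    c=arm.calibration(n); p,d=arm.snapshot(n); return p,d,c
E
python3 - <<'E'
from h import *
for n in("scene","top"):
    p,d,c=snap(n); cv2.imwrite(f"pics/{n}0.png",p[:,:,::-1]); np.savez(f"{n}0.npz",p=p,d=d); print(n,c)
o=arm.get_obs(); print({k:np.round(o[k],3) for k in("time","position","orientation","gripper_width","ft_force")})
E
```

```text
scene {'fx': 386.01963927130623, 'fy': 386.01963927130623, 'cx': 251.20134698612827, 'cy': 196.0086810129562, 'eye': array([1.3239795 , 0.6098083 , 0.79022399]), 'attitude': array([-0.20409305,  0.41476159,  0.79362266, -0.39557797])}
top {'fx': 463.18443131640885, 'fy': 463.18443131640885, 'cx': 253.08941017071695, 'cy': 191.01433805504067, 'eye': array([0.28285365, 0.04341671, 1.50350875]), 'attitude': array([-0.05545676,  0.70820689, -0.70135748,  0.05886621])}
{'time': np.float64(0.1), 'position': array([ 0.154, -0.657,  0.231]), 'orientation': array([-0.001,  0.993,  0.115, -0.   ]), 'gripper_width': np.float64(0.085), 'ft_force': array([-0.277, -0.792,  0.585])}
```

View pics/scene0.png

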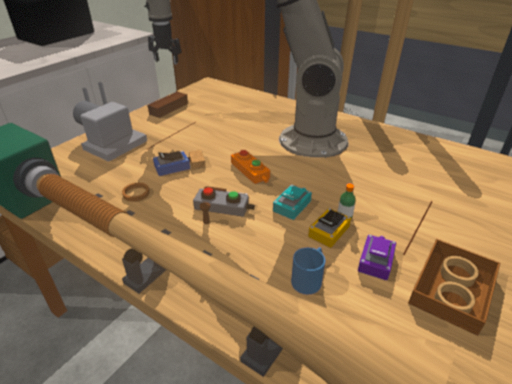

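View pics/top0.png

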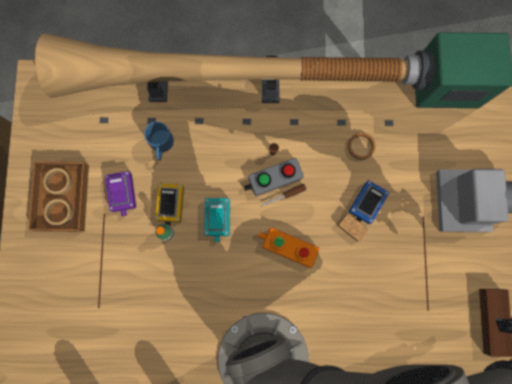

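The top view shows the blue box at (368,202), the yellow box at (169,203) and the grey pendant at (275,177) with green at (264,179) and red at (288,171). The look-alikes are purple (120,192), turquoise (217,217) and orange (290,247), and they don't match the named colours. Next I'll measure and confirm in one crop.

```bash
cat >> h.py <<'E'
def quat(q): return R.from_quat(np.array(q)[[1,2,3,0]])
def rays(c,uv):
    uv=np.atleast_2d(uv).astype(float)
    v=np.c_[(uv[:,0]-c['cx'])/c['fx'],(uv[:,1]-c['cy'])/c['fy'],np.ones(len(uv))]
    return quat(c['attitude']).apply(v)
def plane(c,uv,z):
    r=rays(c,uv); return c['eye']+r*((z-c['eye'][2])/r[:,2])[:,None]
def bydepth(c,uv,d):
    uv=np.atleast_2d(uv); return c['eye']+rays(c,uv)*d[uv[:,1].astype(int),uv[:,0].astype(int)][:,None]
def tri(c1,u1,c2,u2):
    a=rays(c1,u1)[0];b=rays(c2,u2)[0]
    s=np.linalg.lstsq(np.c_[a,-b],c2['eye']-c1['eye'],rcond=None)[0]
    p,q=c1['eye']+a*s[0],c2['eye']+b*s[1]; return (p+q)/2,np.linalg.norm(p-q)
def blob(p,lo,hi,box,dil=0):
    x0,y0,x1,y1=box; h=cv2.cvtColor(p,cv2.COLOR_RGB2HSV)
    m=np.zeros(h.shape[:2],np.uint8); m[y0:y1,x0:x1]=cv2.inRange(h,np.array(lo),np.array(hi))[y0:y1,x0:x1]
    n,l,s,c=cv2.connectedComponentsWithStats(m); i=1+np.argmax(s[1:,4]); return (l==i),c[i],s[i,4]
E
python3 - <<'E'
from h import *
I={n:np.load(n+"0.npz") for n in("top","scene")}; C={n:arm.calibration(n) for n in I}
spec={'blue':((105,120,50),(125,255,255),(340,170,400,235),(145,140,192,180)),
'yellow':((22,140,80),(32,255,255),(148,175,192,226),(300,200,355,250)),
'green':((50,120,50),(80,255,255),(250,165,280,195),(222,187,245,203)),
'red':((0,170,80),(6,255,255),(278,158,302,184),(198,182,220,200))}
for k,(lo,hi,b1,b2) in spec.items():
    cs=[]
    for n,b in(("top",b1),("scene",b2)):
        m,c,a=blob(I[n]['p'],lo,hi,b); cs.append(c)
        P=bydepth(C[n],np.argwhere(m)[:,::-1],I[n]['d'])
        print(k,n,c.round(1),a,'z pct',np.percentile(P[:,2],[10,50,90]).round(3),'mean',P.mean(0).round(3))
        if n=="top" and k in('blue','yellow'):
            t=P[(P[:,2]>.03)]; r=cv2.minAreaRect(t[:,:2].astype(np.float32)*1000); print('rect',r)
    print('tri',tri(C['top'],cs[0],C['scene'],cs[1]))
t=I['top']['p'];f=lambda x,y,w=56:cv2.resize(t[y:y+w,x:x+w],(390,390),interpolation=cv2.INTER_CUBIC)
cv2.imwrite("pics/crop1.png",cv2.resize(np.hstack([f(342,172),f(141,172)]),(780,390))[:,:,::-1])
E
```

```text
blue top [360.3 195.3] 103 z pct [0.028 0.039 0.044] mean [ 0.509 -0.303  0.052]
rect ((401.54962158203125, -154.2987823486328), (41.111392974853516, 459.3804931640625), 36.0919189453125)
blue scene [183.7 154.9] 7 z pct [0.036 0.039 0.04 ] mean [ 0.446 -0.317  0.038]
tri (array([ 0.49625696, -0.28436721,  0.07815121]), np.float64(0.029858956912526213))
yellow top [179.7 202.5] 101 z pct [0.036 0.039 0.044] mean [0.483 0.271 0.04 ]
rect ((482.9046630859375, 272.425537109375), (12.469755172729492, 93.77761840820312), 86.66669464111328)
yellow scene [329.1 233.5] 423 z pct [0.014 0.032 0.039] mean [0.523 0.321 0.031]
tri (array([ 0.48408911,  0.29182964, -0.0127224 ]), np.float64(0.027577557363607355))
green top [263.6 178.9] 102 z pct [0.053 0.061 0.065] mean [0.555 0.005 0.074]
green scene [232.9 194.5] 43 z pct [0.059 0.061 0.062] mean [0.562 0.004 0.061]
tri (array([0.55900931, 0.00321843, 0.05805955]), np.float64(0.003246077978298974))
red top [288.2 169.9] 90 z pct [0.055 0.061 0.066] mean [ 0.588 -0.073  0.06 ]
red scene [207.7 190.7] 53 z pct [0.057 0.06  0.062] mean [ 0.59  -0.076  0.059]
tri (array([ 0.58915819, -0.07495613,  0.05871504]), np.float64(0.0031857951451894307))
```

View pics/crop1.png

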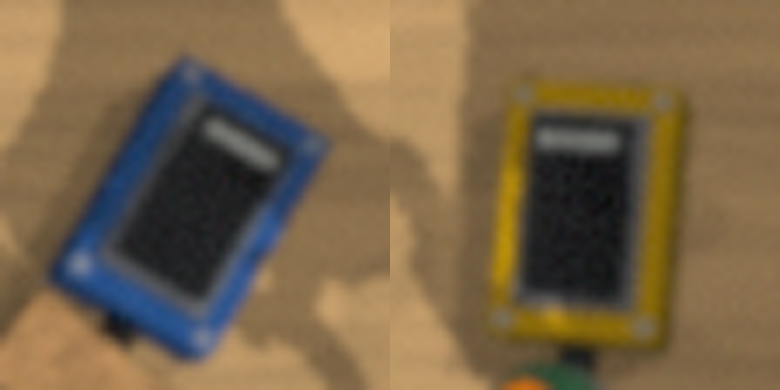

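The crop shows the blue (left) and yellow (right) boxes, each with its white bar on the far side from the robot, at top-view pixels about (376.5,192.5) and (168,192). Each top has four corner screws, which I'll use for the box centres and axes. Green to red measures 84 mm apart at z 0.058, which matches.

Run:
```python
from h import *
C={n:arm.calibration(n) for n in("top","scene")}
T=np.load("top0.npz"); s=56/390
for k,off,cr,bar,sc in(('blue',(342,172),[(193,72),(312,145),(203,335),(78,262)],(240,143),None),('yellow',(141,172),[(135,93),(272,102),(254,327),(113,318)],(188,139),None)):
    px=np.array(cr)*s+off-.4; W=plane(C['top'],px,.040); b=np.array(bar)*s+off-.4
    c=W.mean(0); f=(W[:2].mean(0)-W[2:].mean(0)); L=np.linalg.norm(f); u=f/L
    print(k,'centre',c.round(4),'L',L.round(3),'W',np.linalg.norm(W[1]-W[0]+W[2]-W[3]).round(3)/2,'dir',u.round(3),np.degrees(np.arctan2(u[1],u[0])).round(1))
    on=c[:2]+.0225*u[:2]; print(' on',on.round(4),'bar@.062',plane(C['top'],b,.062).round(4),'bar along',((plane(C['top'],b,.062)[0]-c)@u).round(4),'depth z bar',bydepth(C['top'],b,T['d']).round(3))
    # project to scene as check
    for n in("top","scene"):
        cc=C[n]
        v=quat(cc['attitude']).inv().apply(np.array([*on,.06])-cc['eye']); print('  ',n,cc['cx']+cc['fx']*v[0]/v[2],cc['cy']+cc['fy']*v[1]/v[2])
p=np.load("scene0.npz")['p']
f=lambda x,y,w=56:cv2.resize(p[y:y+w,x:x+w],(390,390),interpolation=cv2.INTER_CUBIC)
cv2.imwrite("pics/crop2.png",np.hstack([f(144,134),f(302,196)])[:,:,::-1])
```

```text
blue centre [ 0.4941 -0.3359  0.04  ] L 0.104 W 0.0645 dir [ 0.853 -0.522  0.   ] -31.5
 on [ 0.5133 -0.3476] bar@.062 [[ 0.5186 -0.3507  0.062 ]] bar along 0.0286 depth z bar [[ 0.519 -0.351  0.062]]
   top 374.9736232526199 193.87800614587943
   scene 164.1536511279275 155.16493764659168
yellow centre [0.4847 0.307  0.04  ] L 0.104 W 0.064 dir [ 0.999 -0.049  0.   ] -2.8
 on [0.5072 0.3059] bar@.062 [[0.5138 0.3068 0.062 ]] bar along 0.029 depth z bar [[0.513 0.306 0.064]]
   top 167.90948655713908 193.7232295408394
   scene 328.0789804987952 221.0041357022752
```

View pics/crop2.png

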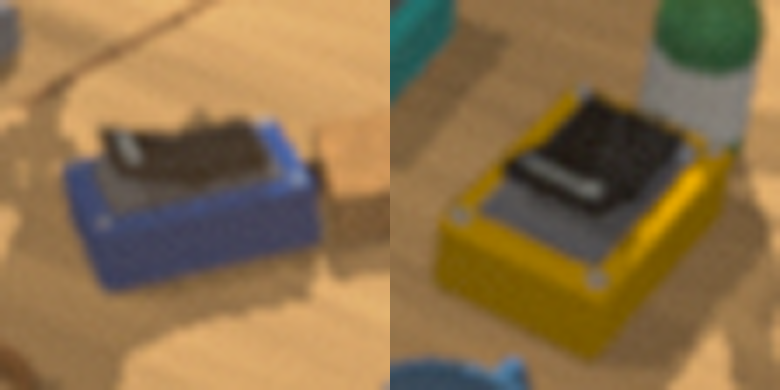

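The second view agrees: the bars sit at scene (163,155) and (327,221.5), right where the computed ON points project. I'll plan the moves with a pose-difference helper.

```bash
cat >> h.py <<'E'
def go(x,y,z,yaw):
    o=arm.get_obs(); r=quat(o['orientation']); t=R.from_euler('z',yaw,degrees=True)*R.from_euler('x',180,degrees=True)
    print('linear',(r.inv().apply(np.array([x,y,z])-o['position'])/.04).round(2),'dr',((r.inv()*t).as_rotvec(degrees=True)/6).round(2),'|t',o['time'])
E
python3 -c "
from h import *
go(.516,-.349,.11,-31.5)"
```

```text
linear [10.56 -5.42  3.02] dr [-0.01  0.01  7.45] |t 0.1
```

```bash
python3 -m handwheel '[{"linear":[10.56,-5.42,2.5],"dr":[0,0,7.45]},{"linear":[10.56,-5.42,2.5],"dr":[0,0,7.45]},{"linear":[10.56,-5.42,2.5],"dr":[0,0,7.45]},{"linear":[10.56,-5.42,2.5],"dr":[0,0,7.45]},{"linear":[10.56,-5.42,2.5],"dr":[0,0,7.45]},{"linear":[10.56,-5.42,2.5],"dr":[0,0,7.45]},{"linear":[10.56,-5.42,2.5],"dr":[0,0,7.45]},{"linear":[10.56,-5.42,2.5],"dr":[0,0,7.45]},{"linear":[10.56,-5.42,2.5],"dr":[0,0,7.45]},{"linear":[10.56,-5.42,2.5],"dr":[0,0,7.45]}]' 0; python3 -c "
from h import *
go(.516,-.349,.11,-31.5)"
```

```text
time: 0.93
position: [0.4578, -0.3983, 0.1472]
orientation: [-0.0, 0.962, -0.271, -0.0]
ft_force: [0.3, -1.0, 0.9]
gripper_width: 0.0
grip_force: 0.0
linear [ 0.6  -1.81  0.93] dr [-0.  0.  0.] |t 0.9333
```

```bash
python3 -m handwheel '[{"linear":[0.5,-1.6,0.5],"dr":[0,0,0]},{"linear":[0.6,-1.8,0.9],"dr":[0,0,0]},{"linear":[0.6,-1.8,0.9],"dr":[0,0,0]},{"linear":[0.6,-1.8,0.9],"dr":[0,0,0]},{"linear":[0.6,-1.8,0.9],"dr":[0,0,0]},{"linear":[0.6,-1.8,0.9],"dr":[0,0,0]}]'; python3 -c "
from h import *
go(.516,-.349,.11,-31.5)
p,d,c=snap('wrist'); cv2.imwrite('pics/w1.png',p[:,:,::-1]); np.savez('w1.npz',p=p,d=d,**c)"
```

```text
time: 1.43
position: [0.5138, -0.3525, 0.1122]
orientation: [0.0, 0.962, -0.272, 0.0]
ft_force: [-0.4, -1.3, 0.4]
gripper_width: 0.0
grip_force: 0.0
linear [ 0.   -0.1   0.05] dr [ 0.01 -0.   -0.01] |t 1.4333
```

View pics/w1.png

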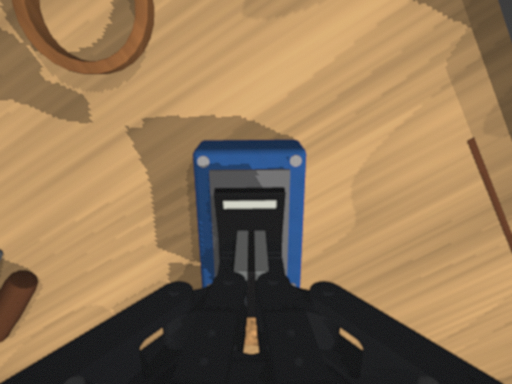

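The wrist view shows the white bar at (249,204), the far screws at (203,161) and (296,160), and the fingertips near (251,240), lined up with the paddle.

```bash
python3 -c "
from h import *
w=np.load('w1.npz'); c={k:w[k] for k in('fx','fy','cx','cy','eye','attitude')}
b=plane(c,[249.5,204.5],.062)[0]; s=plane(c,[[203,161],[296,160.5]],.04); u=np.array([.853,-.522,0])
print(b, bydepth(c,[[249,204]],w['d']), s, s.mean(0)-.052*u)
o=arm.get_obs(); cen=s.mean(0)-.052*u; print('bar along',(b-cen)@u,'tcp along',(o['position']-cen)@u,'lat',np.cross(u,o['position']-cen)[2])
"
```

```text
[ 0.51645754 -0.35205562  0.062     ] [[ 0.5176286  -0.35240404  0.06398384]] [[ 0.55327845 -0.33677998  0.04      ]
 [ 0.51987749 -0.39191717  0.04      ]] [ 0.49222197 -0.33720457  0.04      ]
bar along 0.02842518563440148 tcp along 0.026482302419637872 lat -0.0018476444206083614
```

```bash
python3 -m handwheel '[{"linear":[0,0,0.6],"dr":[0,0,0]},{"linear":[0,0,1.0],"dr":[0,0,0]},{"linear":[0,0,1.2],"dr":[0,0,0]},{"linear":[0,0,1.3],"dr":[0,0,0]},{"linear":[0,0,1.4],"dr":[0,0,0]},{"linear":[0,0,1.45],"dr":[0,0,0]},{"linear":[0,0,1.5],"dr":[0,0,0]},{"linear":[0,0,1.5],"dr":[0,0,0]},{"linear":[0,0,1.5],"dr":[0,0,0]}]'
```

```text
time: 2.23
position: [0.5149, -0.3512, 0.0521]
orientation: [-0.0, 0.962, -0.271, 0.0]
ft_force: [0.6, -1.3, 1.5]
gripper_width: 0.0001
grip_force: 0.8
```

```bash
python3 -m handwheel '[{"linear":[0,0,0.05],"dr":[0,0,0]},{"linear":[0,0,0.1],"dr":[0,0,0]},{"linear":[0,0,0.1],"dr":[0,0,0]},{"linear":[0,0,0.1],"dr":[0,0,0]}]'
```

```text
time: 2.57
position: [0.5151, -0.3514, 0.0514]
orientation: [-0.0, 0.962, -0.271, 0.001]
ft_force: [-16.8, 10.9, 59.5]
gripper_width: 0.0002
grip_force: 29.3
```

Against the stop. Lift off and check.

```bash
python3 -m handwheel '[{"linear":[0,0,-0.2],"dr":[0,0,0]},{"linear":[0,0,-0.9],"dr":[0,0,0]},{"linear":[0,0,-1.8],"dr":[0,0,0]},{"linear":[0,0,-2.5],"dr":[0,0,0]},{"linear":[0,0,-2.5],"dr":[0,0,0]},{"linear":[0,0,-2.5],"dr":[0,0,0]}]'; python3 -c "
from h import *
p,d,c=snap('wrist'); cv2.imwrite('pics/w2.png',p[:,:,::-1])
h=cv2.inRange(p,np.array([190]*3),np.array([255]*3)); n,l,s,q=cv2.connectedComponentsWithStats(h)
for i in range(1,n):
  if s[i,4]>40:
    P=bydepth(c,np.argwhere(l==i)[:,::-1],d); print(q[i],s[i,4],np.median(P,0))
go(.5105,.306,.13,-2.8)"
```

```text
time: 3.07
position: [0.5155, -0.3513, 0.1497]
orientation: [0.0, 0.963, -0.271, 0.002]
ft_force: [0.3, 0.2, -0.4]
gripper_width: -0.0001
grip_force: 0.0
[251.23913043 178.32608696] 230 [ 0.52014742 -0.35313038  0.05241419]
linear [ -8.66 -13.95   0.45] dr [-0.   -0.01 -4.78] |t 3.1167
```

View pics/w2.png

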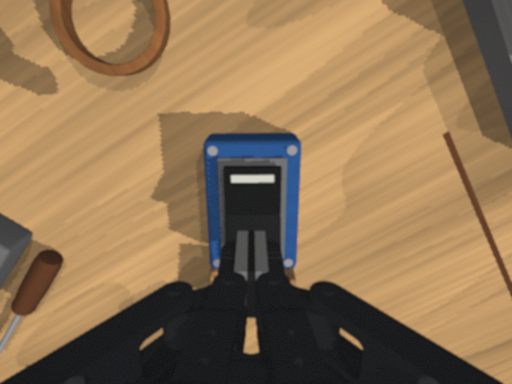

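The bar at (251,178) is now at z 0.052, so the blue rocker is level and fully on. Next, traverse to yellow.

```bash
python3 -m handwheel '[{"linear":[-8.66,-13.95,-0.3],"dr":[0,0,-4.78]},{"linear":[-8.66,-13.95,-0.3],"dr":[0,0,-4.78]},{"linear":[-8.66,-13.95,-0.3],"dr":[0,0,-4.78]},{"linear":[-8.66,-13.95,-0.3],"dr":[0,0,-4.78]},{"linear":[-8.66,-13.95,-0.3],"dr":[0,0,-4.78]},{"linear":[-8.66,-13.95,-0.3],"dr":[0,0,-4.78]},{"linear":[-8.66,-13.95,-0.3],"dr":[0,0,-4.78]},{"linear":[-8.66,-13.95,-0.3],"dr":[0,0,-4.78]},{"linear":[-8.66,-13.95,-0.3],"dr":[0,0,-4.78]},{"linear":[-8.66,-13.95,-0.3],"dr":[0,0,-4.78]}]'; python3 -c "
from h import *
go(.5105,.306,.15,-2.8)"
```

```text
time: 3.95
position: [0.5108, 0.0674, 0.1543]
orientation: [0.0, 1.0, -0.024, -0.001]
ft_force: [1.6, -0.1, -1.0]
gripper_width: 0.0
grip_force: 0.0
linear [-0.3  -5.96  0.11] dr [0.   0.02 0.  ] |t 3.95
```

```bash
python3 -m handwheel '[{"linear":[-0.3,-5.8,0.1],"dr":[0,0,0]},{"linear":[-0.3,-5.8,0.1],"dr":[0,0,0]},{"linear":[-0.3,-5.8,0.1],"dr":[0,0,0]},{"linear":[-0.3,-5.8,0.1],"dr":[0,0,0]},{"linear":[-0.3,-5.8,0.1],"dr":[0,0,0]},{"linear":[-0.3,-5.8,0.1],"dr":[0,0,0]},{"linear":[-0.3,-5.8,0.1],"dr":[0,0,0]},{"linear":[-0.3,-5.8,0.1],"dr":[0,0,0]},{"linear":[-0.3,-5.8,0.1],"dr":[0,0,0]},{"linear":[-0.3,-5.8,0.1],"dr":[0,0,0]}]'; python3 -c "
from h import *
p,d,c=snap('wrist'); cv2.imwrite('pics/w3.png',p[:,:,::-1])
h=cv2.inRange(p,np.array([190]*3),np.array([255]*3)); n,l,s,q=cv2.connectedComponentsWithStats(h)
for i in range(1,n):
  if s[i,4]>40:
    P=bydepth(c,np.argwhere(l==i)[:,::-1],d); print(q[i],s[i,4],np.median(P,0))
np.savez('w3.npz',p=p,d=d,**c); go(.5105,.306,.11,-2.8)"
```

```text
time: 4.78
position: [0.5115, 0.2961, 0.1507]
orientation: [0.001, 1.0, -0.025, -0.0]
ft_force: [-0.1, -0.1, 0.4]
gripper_width: 0.0001
grip_force: 0.0
[ 16.72857143 152.36785714] 280 [0.54834938 0.46719538 0.06346423]
[434.37931034 230.29310345] 232 [0.46884955 0.1520485  0.06373181]
linear [-0.04 -0.24  1.03] dr [ 0.01  0.   -0.02] |t 4.8333
```

View pics/w3.png

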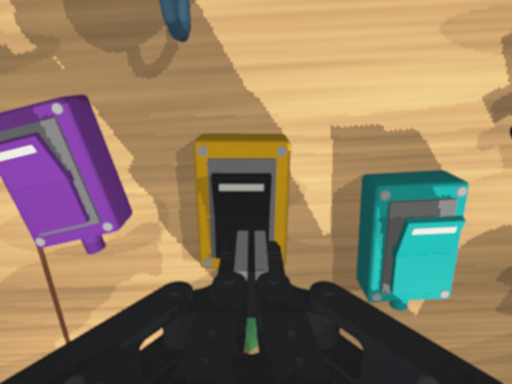

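The yellow box is below, with its bar at (241,187) and far screws at (203,151) and (282,151). The purple and turquoise look-alikes stand to either side, well clear.

```bash
python3 -c "
from h import *
w=np.load('w3.npz'); c={k:w[k] for k in('fx','fy','cx','cy','eye','attitude')}
b=plane(c,[241,187.5],.062)[0]; s=plane(c,[[203,151.5],[282,151.5]],.04); u=np.array([.9988,-.049,0])
cen=s.mean(0)-.052*u;t=cen+.026*u; print(b,bydepth(c,[[241,187]],w['d']),s,cen,t,'bar along',(b-cen)@u)
go(t[0],t[1],.11,-2.8)"
```

```text
[0.51218439 0.30431606 0.062     ] [[0.51253162 0.30430023 0.06183172]] [[0.53676248 0.33429921 0.04      ]
 [0.53360263 0.27039556 0.04      ]] [0.48324495 0.30489538 0.04      ] [0.50921375 0.30362138 0.04      ] bar along 0.028933093450911915
linear [-0.07 -0.18  1.03] dr [ 0.01  0.   -0.02] |t 4.8333
```

```bash
python3 -m handwheel '[{"linear":[-0.06,-0.18,0.5],"dr":[0,0,0]},{"linear":[-0.06,-0.18,1.2],"dr":[0,0,0]},{"linear":[-0.06,-0.18,1.9],"dr":[0,0,0]},{"linear":[-0.06,-0.18,2.15],"dr":[0,0,0]},{"linear":[-0.06,-0.18,2.3],"dr":[0,0,0]},{"linear":[-0.06,-0.18,2.4],"dr":[0,0,0]},{"linear":[-0.06,-0.18,2.46],"dr":[0,0,0]},{"linear":[-0.06,-0.18,2.52],"dr":[0,0,0]},{"linear":[-0.06,-0.18,2.52],"dr":[0,0,0]},{"linear":[-0.06,-0.18,2.52],"dr":[0,0,0]}]'
```

```text
time: 5.67
position: [0.5103, 0.3051, 0.0521]
orientation: [-0.0, 1.0, -0.025, 0.001]
ft_force: [-0.3, -3.0, 7.4]
gripper_width: -0.0001
grip_force: 3.9
```

```bash
python3 -m handwheel '[{"linear":[0,0,0.05],"dr":[0,0,0]},{"linear":[0,0,0.08],"dr":[0,0,0]},{"linear":[0,0,0.08],"dr":[0,0,0]},{"linear":[0,0,0.08],"dr":[0,0,0]}]'; python3 -m handwheel '[{"linear":[0,0,-0.2],"dr":[0,0,0]},{"linear":[0,0,-0.9],"dr":[0,0,0]},{"linear":[0,0,-1.8],"dr":[0,0,0]},{"linear":[0,0,-2.5],"dr":[0,0,0]},{"linear":[0,0,-2.5],"dr":[0,0,0]},{"linear":[0,0,-2.5],"dr":[0,0,0]}]'; python3 -c "
from h import *
p,d,c=snap('wrist'); cv2.imwrite('pics/w4.png',p[:,:,::-1])
h=cv2.inRange(p,np.array([165]*3),np.array([255]*3)); n,l,s,q=cv2.connectedComponentsWithStats(h)
for i in range(1,n):
  if s[i,4]>40:
    P=bydepth(c,np.argwhere(l==i)[:,::-1],d); print(q[i],s[i,4],np.median(P,0))
go(.559,.004,.15,-23)"
```

```text
time: 6.0
position: [0.5105, 0.3054, 0.0515]
orientation: [-0.0, 1.0, -0.025, 0.001]
ft_force: [-16.3, -12.4, 54.9]
gripper_width: 0.0002
grip_force: 27.4
time: 6.5
position: [0.5106, 0.3059, 0.1502]
orientation: [-0.001, 1.0, -0.024, 0.002]
ft_force: [0.3, 0.0, -0.2]
gripper_width: 0.0003
grip_force: 0.0
[ 70.05714286 106.97142857] 70 [0.57649458 0.44351879 0.04093079]
[ 26.11111111 151.5994832 ] 387 [0.54776742 0.47016881 0.06346755]
[254. 178.] 205 [0.51604277 0.30411569 0.05243947]
[474.40816327 191.02040816] 49 [0.49234222 0.12025762 0.04118823]
[118.59090909 225.25      ] 44 [0.47470687 0.42406515 0.04110658]
[447.53992395 230.21673004] 263 [0.46885374 0.15211645 0.06363277]
[456.02380952 294.85714286] 42 [0.38816014 0.1194005  0.04093188]
linear [ 1.6   7.46 -0.04] dr [-0.01 -0.02  3.37] |t 6.55
```

The yellow bar is at z 0.0524, so that rocker is fully on too. Now hover over the green button.

```bash
python3 -m handwheel '[{"linear":[1.6,7.4,0],"dr":[0,0,0]},{"linear":[1.6,7.4,0],"dr":[0,0,0]},{"linear":[1.6,7.4,0],"dr":[0,0,0]},{"linear":[1.6,7.4,0],"dr":[0,0,0]},{"linear":[1.6,7.4,0],"dr":[0,0,0]},{"linear":[1.6,7.4,0],"dr":[0,0,0]},{"linear":[1.6,7.4,0],"dr":[0,0,0]},{"linear":[1.6,7.4,0],"dr":[0,0,0]},{"linear":[1.6,7.4,0],"dr":[0,0,0]},{"linear":[1.6,7.4,0],"dr":[0,0,0]}]'; python3 -m handwheel '[{"linear":[0,0,0],"dr":[0,0,0]},{"linear":[0,0,0],"dr":[0,0,0]}]'; python3 -c "
from h import *
p,d,c=snap('wrist'); cv2.imwrite('pics/w5.png',p[:,:,::-1]); np.savez('w5.npz',p=p,d=d,**c)
for lo,hi in(((45,120,50),(80,255,255)),((0,170,80),(6,255,255))):
  m,q,a=blob(p,lo,hi,(0,0,512,384)); P=bydepth(c,np.argwhere(m)[:,::-1],d); print(q,a,plane(c,q,.058),np.median(P,0),np.ptp(P,0))
go(.559,.0035,.06,-2.8)"
```

```text
time: 7.38
position: [0.5585, 0.0055, 0.1466]
orientation: [0.0, 1.0, -0.025, -0.001]
ft_force: [-0.3, 0.3, -0.1]
gripper_width: 0.0001
grip_force: 0.0
time: 7.55
position: [0.5586, 0.0077, 0.147]
orientation: [-0.0, 1.0, -0.023, -0.0]
ft_force: [-0.0, 0.3, -0.4]
gripper_width: -0.0001
grip_force: 0.0
[258.31276297 187.92426367] 1426 [[0.55828131 0.00270506 0.058     ]] [0.55959299 0.00279096 0.06167321] [0.104357   0.03217397 0.23909327]
[363.01083493 144.5347355 ] 1569 [[ 0.58865765 -0.07548468  0.058     ]] [ 0.58952771 -0.07423118  0.0616933 ] [0.0715093  0.09982617 0.23893012]
linear [0.01 0.1  2.18] dr [-0.    0.    0.02] |t 7.6
```

View pics/w5.png

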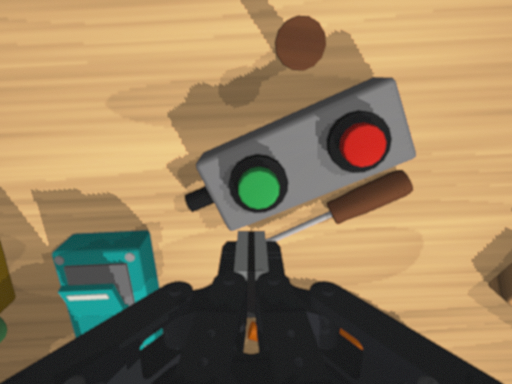

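The green button is at (258,188) on the grey pendant, world (0.5585, 0.003). Red is at (363,145), 84 mm away and well clear. Press.

```bash
python3 -m handwheel '[{"linear":[0,0.12,0.5],"dr":[0,0,0]},{"linear":[0,0.12,1.2],"dr":[0,0,0]},{"linear":[0,0.12,1.8],"dr":[0,0,0]},{"linear":[0,0.12,2.1],"dr":[0,0,0]},{"linear":[0,0.12,2.2],"dr":[0,0,0]},{"linear":[0,0.12,2.3],"dr":[0,0,0]},{"linear":[0,0.12,2.36],"dr":[0,0,0]},{"linear":[0,0.12,2.4],"dr":[0,0,0]},{"linear":[0,0.12,2.4],"dr":[0,0,0]},{"linear":[0,0.12,2.4],"dr":[0,0,0]}]'
```

```text
time: 8.43
position: [0.5587, 0.0022, 0.0551]
orientation: [0.0, 1.0, -0.024, 0.0]
ft_force: [-25.2, 0.9, 57.6]
gripper_width: 0.0
grip_force: 29.0
```

```bash
python3 -m handwheel '[{"linear":[0,0,-0.2],"dr":[0,0,0]},{"linear":[0,0,-0.9],"dr":[0,0,0]},{"linear":[0,0,-1.8],"dr":[0,0,0]},{"linear":[0,0,-2.4],"dr":[0,0,0]},{"linear":[0,0,-2.4],"dr":[0,0,0]},{"linear":[0,0,-2.4],"dr":[0,0,0]}]'; python3 -c "
from h import *
w=np.load('w5.npz'); c0={k:w[k] for k in('fx','fy','cx','cy','eye','attitude')}
# heights before: button, collar, body, bench
print(bydepth(c0,[[258,188],[258,163],[234,183],[310,140],[225,205],[150,100]],w['d']).round(4))
p,d,c=snap('wrist'); cv2.imwrite('pics/w6.png',p[:,:,::-1])
for lo,hi in(((45,120,50),(80,255,255)),((0,170,80),(6,255,255))):
  m,q,a=blob(p,lo,hi,(0,0,512,384)); P=bydepth(c,np.argwhere(m)[:,::-1],d); print(q,a,plane(c,q,.058),np.median(P,0))
"
```

```text
time: 8.93
position: [0.5601, 0.0018, 0.1501]
orientation: [-0.0, 1.0, -0.024, 0.002]
ft_force: [-0.5, -0.6, -1.7]
gripper_width: -0.0001
grip_force: 0.0
[[ 5.595e-01  3.000e-03  6.140e-02]
 [ 5.760e-01  2.100e-03  5.020e-02]
 [ 5.609e-01  2.160e-02  5.140e-02]
 [ 5.901e-01 -3.970e-02  4.010e-02]
 [ 5.375e-01  3.130e-02  3.950e-02]
 [ 6.238e-01  9.410e-02  6.000e-04]]
[250.70977011 189.33045977] 1392 [[0.55826487 0.00271558 0.058     ]] [0.55957048 0.0026036  0.06166224]
[353.40806878 146.45039683] 1512 [[ 0.58863203 -0.07553827  0.058     ]] [ 0.5895683  -0.07433436  0.06167337]
```

View pics/w6.png

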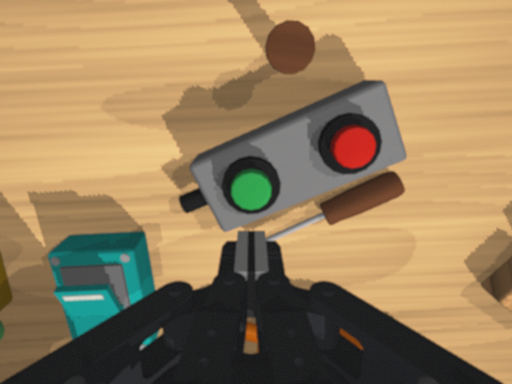

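The pendant hasn't moved (both buttons within 0.2 mm). Green is back up at (251,189) after bottoming at 57 N and about 6 mm of travel, and both rockers read level. Handing in.

```bash
python3 -c "
from plant import arm
print(arm.hand_in())"
```

```text
the job is handed in; nothing more can be done
None
```

The job is handed in: I pushed the blue rocker fully on, then the yellow one, then pressed green start down to its stop and let it go; red stop was never touched and the pendant did not move (about 9 s; no verdict was returned).

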